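# Fit the matching quarter-turn nut

## Robot

A 6-joint arm with a two-finger parallel gripper is mounted at the origin on a cart in front of the work surface, level with it; the furniture and walls round the work are solid. World frame = base frame: x ahead of the robot, y to its left, z up, the work surface at z = 0. Lengths are in m, angles in rad, forces in N, time in s.
With the tool pointing down it reaches from about 0.325 to 0.9 m from the base axis. Payload 6.1 kg.
Tool frame: the origin (TCP) lies midway between the tips of the shut fingers; the grasp point (between the pads) lies 19 mm behind it; z points along the fingers, y is the direction in which the jaws open and shut (so a half turn about z gives the same grasp; the last joint's range is limited). The gripper opens to 87 mm and grips with 3 to 60 N. Pads are 19 mm wide; open, the fingers measure 117 mm over their backs; the gripper's body (75 mm by 190 mm) begins 51 mm behind the grasp point.
Start: joints at [1.087, 0.22, 1.526, -0, 1.395, -0.126], TCP at [0.219, 0.585, 0.223] pointing down, gripper open.
Joint ranges: [-2.98, 2.98], [-0.91, 2.08], [0.09, 2.57], [-1.24, 4.39], [0.2, 2.65], [-2.68, 2.68]. Speed limits (rad/s): [2.57, 2.57, 3.01, 3.14, 3.14, 3.14].

## Interface

Orientations are given as a rotation vector (axis times angle).
In Python, from rig import r, eyes gives the robot as it stands. The module is installed in compiled form; this text tells all that it offers.
- The arm moves only by the tool arm_command, never from a script. Its arguments are lists of equal length, an entry for each row: "slide": the shift along the tool's x, y, z in mm, a list of three; "rot": the turn, a rotation vector about the tool's x, y, z in rad, a list of three; "claw": the opening, from -1 (shut) to 1 (fully open). In form: {"slide": [[dx, dy, dz], ...], "rot": [[ax, ay, az], ...], "claw": [claw, ...]}. A call has 1 to 10 rows; each row shifts and turns the pose as measured when the row begins, along the tool's axes as they then stand; what a row does not reach is not made up. A row lasts 1/8 s, in which the tool goes at most 62.5 mm and 10.7 degrees, less where a joint would pass 70% of its speed; a pose out of reach is approached as far as the arm can. A call with a gripper value outside its range is refused whole. The fingers move at their own pace and stop on an object; "squeeze" is the grip in N (left out, the last holds). Time passes only in rows, so rows that do not move let the fingers close. It gives the time, the measured TCP pose, the force and the opening at its end, in the units of the state.
- r.get_state(): the state, without advancing time (a new reading comes with each control period).
- eyes.capture(name): name is "scene" or "side" or "wrist"; returns (picture, depth): 400x640x3 uint8, blue, green, red; 400x640 float32, m along the optical axis (not along the pixel's ray), 0 where there is no reading.
- eyes.camera_info(name): a dict with "K" (3x3 intrinsics, pixels), "xyz" and "rotation" of the camera in the world. Camera axes: x right, y up, looking along -z (the intrinsics and any distortion apply to the point x, -y, -z); pixel columns grow to the right and rows downward; lengths in m; the calibration is good to about 2 mm. A picture is of the moment at which its call begins: read the wrist's pose just before it. camera_info takes no time and is no camera call; for the wrist camera it gives the pose at the moment of the call.
- r.job_done(): hands the job in, once; it reports no verdict.
Trained networks look in the newest picture that a camera, given by its name, has taken for a name from the list of things; names that differ only in an ending like _2 or _b are one class to them, and where a whole thing is asked for, a point or a joint stands for the part that bears it (a point fixed in the world has none). Each returns a list of dicts, best first, with "conf" (0 to 1); they miss things now and then, are a little off and sometimes report something else, mostly with a low value. They report only what shows in the picture. A call takes as long as a camera call.
- eyes.spot_in(camera, query): "extent" ([left, top, right, bottom] in pixels, round what is visible of it).
- eyes.spot_point(camera, query): "xy" ([column, row] in pixels: a listed point, or the origin of a listed thing).
The state is a dict: "t": time; "qpos": joint angles; "qvel": joint speeds; "joint_torque": joint torques, N m; "ee_pos": TCP position; "tcp_rot": TCP orientation; "contact_force": force on the tool from outside, world axes, zero at the start; "wrist_torque": the same for the moment, N m; "opening": opening from 0.0 (shut) to 1.0 (fully open).
Only numpy, scipy, OpenCV 4.12 (cv2) and the standard library are available. Lean on these libraries where they do the work, as an engineer would, in place of code of your own. Each camera call takes 0.05 s, during which the arm holds its last target.

## Task

Three square steel nuts lie on the bench; find the one that fits the stud of the clamping fixture, that is, whose hole lets the stud's cross pin through but can then hold under it. Lower that nut over the pin until it lies flat on the washer, then screw it home with a quarter turn, either way, so that the pin lies square across its slot, and let go.

Things in the scene. Friction and masses are not known exactly. Their poses are not given: they have to be found in the camera images.
- nut_long_slot_centre (a point): Steel square nut, 56 x 56 x 30 mm tall, about 0.2 kg, lying flat; the three nuts differ only in the through hole. Its hole is a long slot, 42 x 18 mm, the long way along its x: the only nut that both passes the cross pin and locks under it. Point: the nut's centre, 15 mm over its underside; z up, x and y square to its sides (x along the slot).
- nut_small_hole_centre (a point): Steel square nut, 56 x 56 x 30 mm tall, about 0.2 kg, lying flat; the three nuts differ only in the through hole. Its hole is a small square of 20 mm: too small for the cross pin. Point: the nut's centre, 15 mm over its underside; z up, x and y square to its sides.
- nut_round_hole_centre (a point): Steel square nut, 56 x 56 x 30 mm tall, about 0.2 kg, lying flat; the three nuts differ only in the through hole. Its hole is round, 42 mm across: it passes the pin but cannot lock under it, whichever way it is turned. Point: the nut's centre, 15 mm over its underside; z up, x and y square to its sides.
- stud_seat (a point): Foot of the clamping fixture's fixed upright stud (10 mm thick): its axis at the washer's top, 42 mm over the bench, where the nut's underside rests; z up. Washer 44 mm across, on a strap 6 mm lower; plywood base 120 x 150 mm, 16 high. The stud ends in a T: a level round cross pin along this x, 34 mm long, 10 thick, underside 33 and top 43 mm over the washer. The long slot passes it within 15 degrees

How it is judged:
On the way:
1. the long-slot nut is down over the cross pin, on the washer (horizontal distance between nut_long_slot_centre and stud_seat below 0.014 m and z of nut_long_slot_centre in the frame of stud_seat below 0.021 m and angle between nut_long_slot_centre's own z axis and vertical below 0.17 rad and angle between the x axis of nut_long_slot_centre and the x axis of stud_seat, either way round below 0.6 rad), for 0.1 s.
At the end, for the whole second after the job is handed in: The long-slot nut lies flat on the fixture's washer (within 10 degrees and 6 mm in height), centred on the stud within 14 mm, and is turned so that its slot stands 60 to 90 degrees from the cross pin, the pin holding it down (horizontal distance between nut_long_slot_centre and stud_seat below 0.014 m and z of nut_long_slot_centre in the frame of stud_seat below 0.021 m and angle between nut_long_slot_centre's own z axis and vertical below 0.17 rad and angle between the x axis of nut_long_slot_centre and the x axis of stud_seat, either way round above 1.05 rad); the robot touches nothing.
It also fails if it takes over 43 s, if anything falls off the work surface, if the arm or the gripper's body presses on something with over 40 N, if the wrist force passes 120 N, or if a joint passes its speed limit or range.

## Working session

There is one attempt and no reset: what is moved stays moved. The work goes in short steps, Python scripts to look and compute and a tool call to move; the robot and the scene stay as the last step left them, time stands still between calls to the robot, and variables do not carry over. Pictures are saved under pics/ and viewed, and the job is handed in when it is done.

Besides the shell and the picture viewer there is one more tool, called after ">>>" as name(argument=value, ...) on one line, values as JSON. arm_command: Moves the arm, as the interface text tells. Its arguments: {"type":"object","properties":{"slide":{"type":"array","items":{"type":"array","items":{"type":"number"}}},"rot":{"type":"array","items":{"type":"array","items":{"type":"number"}}},"claw":{"type":"array","items":{"type":"number"}},"squeeze":{"type":"number"}},"required":["slide","rot","claw"]}

```bash
mkdir -p pics; cat > h.py <<'E'
import numpy as np, cv2
from scipy.spatial.transform import Rotation as R
from rig import r, eyes
def ray(ci,uv):
    K=np.array(ci["K"]);x=np.linalg.inv(K)@np.array([uv[0],uv[1],1.]);M=np.array(ci["rotation"])
    if M.shape!=(3,3): M=R.from_rotvec(M).as_matrix()
    return M@np.array([x[0],-x[1],-1.]),np.array(ci["xyz"])
def at_z(ci,uv,z):
    d,o=ray(ci,uv); return o+d*(z-o[2])/d[2]
def at_d(ci,uv,dep):
    d,o=ray(ci,uv); return o+d*dep
E
python3 - <<'E'
from h import *
print(r.get_state())
for c in ["scene","side","wrist"]:
    ci=eyes.camera_info(c); p,d=eyes.capture(c); cv2.imwrite(f"pics/{c}0.png",p); np.save(f"pics/{c}0.npy",d)
    print(c,ci)
    if c!="wrist":
      for q,z in [("nut_long_slot_centre",.015),("nut_small_hole_centre",.015),("nut_round_hole_centre",.015),("stud_seat",.042)]:
        for o in eyes.spot_point(c,q)[:3]: print(c,q,o,at_z(ci,o["xy"],z).round(4))
E
```

```text
{'t': 0.0, 'qpos': array([ 1.08697085e+00,  2.21240584e-01,  1.52759824e+00,  1.82176508e-06,
        1.39470741e+00, -1.26107551e-01]), 'qvel': array([ 0.00016218,  0.00091238, -0.00098532,  0.00020754, -0.00027017,
        0.0019496 ]), 'joint_torque': array([-6.40968283e-04, -4.94613147e+01, -3.87361085e+01,  6.98697427e-02,
        5.73090347e-02, -1.29504579e-04]), 'ee_pos': array([0.2185532 , 0.58488144, 0.22143512]), 'tcp_rot': array([-5.58806466e-01, -3.09089553e+00,  2.92568173e-03]), 'contact_force': array([0.21012314, 0.60622836, 0.05001595]), 'wrist_torque': array([-0.00421296, -0.06904629, -0.00692897]), 'opening': 0.9995989735956018}
scene {'K': array([[484.79688912,   0.        , 315.74128104],
       [  0.        , 484.79688912, 204.75764609],
       [  0.        ,   0.        ,   1.        ]]), 'xyz': array([-0.03338105, -0.48538321,  0.92011146]), 'rotation': array([ 0.6720152 , -0.33398166, -0.88918014])}
scene nut_long_slot_centre {'xy': [364.1, 255.9], 'conf': 0.86} [ 0.5482 -0.1861  0.015 ]
scene nut_small_hole_centre {'xy': [415.3, 298.4], 'conf': 0.67} [ 0.520
[... 552 characters left out ...]
long_slot_centre {'xy': [336.8, 194.4], 'conf': 0.65} [ 0.5385 -0.1837  0.015 ]
side nut_small_hole_centre {'xy': [341.0, 177.4], 'conf': 0.67} [ 0.533  -0.3254  0.015 ]
side nut_round_hole_centre {'xy': [314.1, 218.5], 'conf': 0.69} [ 0.5876 -0.0249  0.015 ]
side nut_round_hole_centre {'xy': [292.9, 244.1], 'conf': 0.22} [0.6211 0.1044 0.015 ]
side stud_seat {'xy': [292.8, 241.6], 'conf': 0.89} [0.614  0.1389 0.042 ]
wrist {'K': array([[296.29148154,   0.        , 317.60075875],
       [  0.        , 296.29148154, 202.18021688],
       [  0.        ,   0.        ,   1.        ]]), 'xyz': array([0.15227261, 0.61163164, 0.38411092]), 'rotation': array([-0.23020456, -0.16037341,  1.20533661])}
```

View pics/scene0.png

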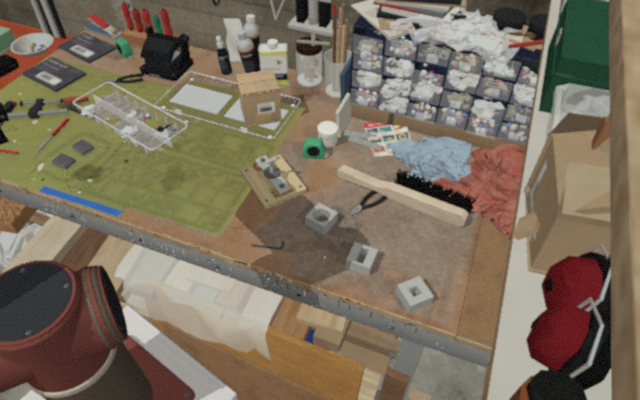

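View pics/side0.png

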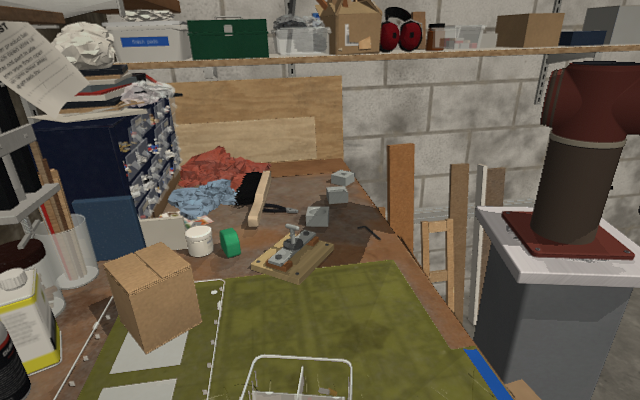

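```bash
python3 -c "
import cv2
a=cv2.imread('pics/scene0.png');cv2.imwrite('pics/c1.png',cv2.resize(a[120:340,220:460],None,fx=3,fy=2.7,interpolation=3))
a=cv2.imread('pics/side0.png');cv2.imwrite('pics/c2.png',cv2.resize(a[150:290,230:400],None,fx=4,fy=4,interpolation=3))"
```

```text
(no output)
```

View pics/c1.png

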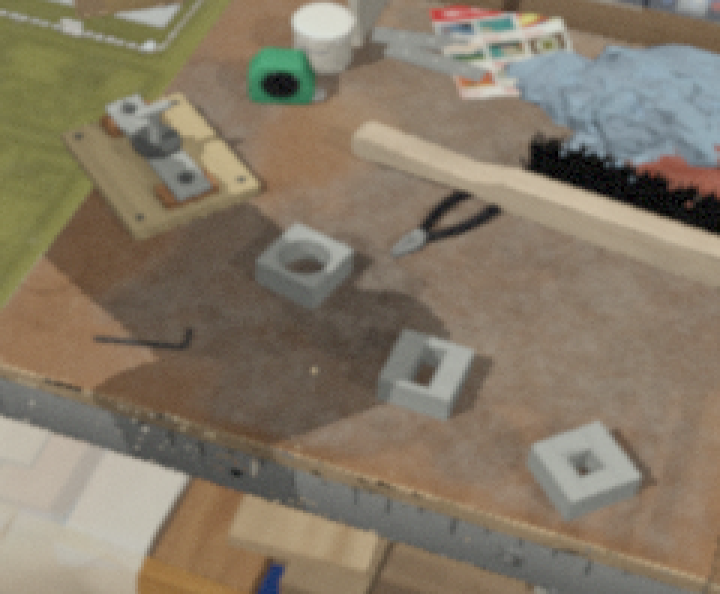

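View pics/c2.png

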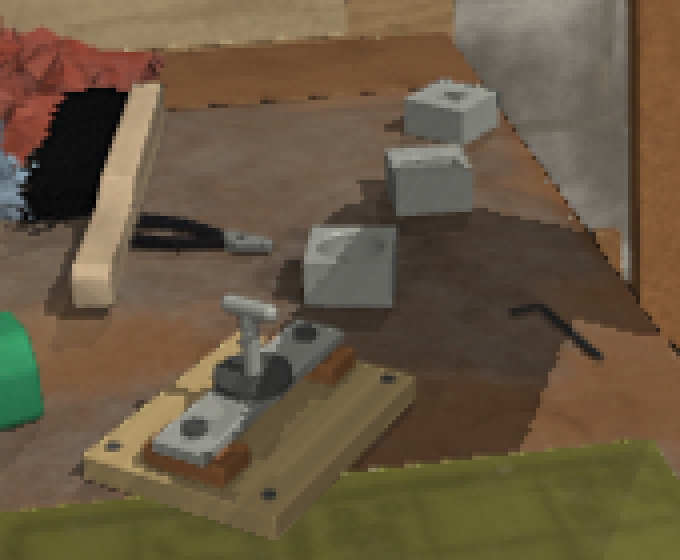

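The middle nut (scene px 364,256) is the long slot one; the stud is at 274,173 in the scene picture. Next I'll get the yaws from depth.

```bash
python3 - <<'E'
from h import *
ci=eyes.camera_info("scene"); d=np.load("pics/scene0.npy")
vv,uu=np.mgrid[0:400,0:640]
K=np.array(ci["K"]);M=R.from_rotvec(ci["rotation"]).as_matrix()
x=np.stack([(uu-K[0,2])/K[0,0],-(vv-K[1,2])/K[1,1],-np.ones_like(uu,float)],-1)@M.T
P=x*d[...,None]+ci["xyz"]
def sel(c,rad,z0,z1):
    m=(np.hypot(P[...,0]-c[0],P[...,1]-c[1])<rad)&(P[...,2]>z0)&(P[...,2]<z1)&(d>0)
    return P[m]
for c in [(.545,-.185),(.527,-.33),(.58,-.035)]:
    q=sel(c,.06,.024,.04); print(len(q),q[:,2].mean(),cv2.minAreaRect((q[:,:2]*1000).astype(np.float32)))
q=sel((.613,.135),.05,.07,.095); print(len(q),q.round(3).tolist()[:25])
S=r.get_state(); T=R.from_rotvec(S["tcp_rot"]).as_matrix(); print(T.round(3))
# slot dirs
def pt(u,v): return at_z(ci,(220+u/3,120+v/2.7),.03)
for a,b in [((433,331),(472,350)),((402,331),(378,375)),((422,378),(438,338))]:
    w=pt(*b)-pt(*a); print(w[:2],np.degrees(np.arctan2(w[1],w[0])))
w=at_z(ci,(220+175/3,120+97/2.7),.08)-at_z(ci,(220+137/3,120+117/2.7),.08);print("pin",w,np.degrees(np.arctan2(w[1],w[0])))
E
```

```text
457 0.030382612195458927 ((537.75927734375, -184.50094604492188), (59.354408264160156, 56.24684143066406), 13.374577522277832)
619 0.03043690141391408 ((526.9103393554688, -325.5691223144531), (58.99861145019531, 57.87322998046875), 60.24766159057617)
312 0.029863090008164422 ((580.3016357421875, -40.218833923339844), (60.83449172973633, 58.45022201538086), 1.4492985010147095)
58 [[0.621, 0.14, 0.087], [0.621, 0.136, 0.089], [0.624, 0.136, 0.087], [0.629, 0.137, 0.082], [0.614, 0.144, 0.086], [0.618, 0.144, 0.084], [0.615, 0.138, 0.089], [0.623, 0.141, 0.081], [0.621, 0.136, 0.086], [0.623, 0.135, 0.085], [0.625, 0.133, 0.084], [0.607, 0.144, 0.088], [0.61, 0.144, 0.086], [0.611, 0.141, 0.087], [0.611, 0.138, 0.089], [0.615, 0.138, 0.086], [0.617, 0.136, 0.085], [0.62, 0.135, 0.083], [0.621, 0.133, 0.084], [0.625, 0.134, 0.08], [0.601, 0.148, 0.087], [0.603, 0.147, 0.086], [0.607, 0.147, 0.083], [0.604, 0.142, 0.088], [0.605, 0.139, 0.089]]
[[-0.937  0.35   0.   ]
 [ 0.35   0.937 -0.   ]
 [-0.    -0.    -1.   ]]
[ 0.00078297 -0.03448064] -88.69918374457134
[-0.04846013 -0.01090061] -167.322896032313
[0.04164586 0.01271756] 16.981313067484255
pin [ 0.03986733 -0.00813509  0.        ] -11.533103347165543
```

>>> arm_command(slide=[[-38, -41, 0], [-38, -41, 0], [-38, -41, 0], [-38, -41, 0], [-38, -41, 0], [-38, -41, 0], [-38, -41, 0], [-38, -41, 0], [-38, -41, 0], [-38, -41, 0]], rot=[[0, 0, 0], [0, 0, 0], [0, 0, 0], [0, 0, 0], [0, 0, 0], [0, 0, 0], [0, 0, 0], [0, 0, 0], [0, 0, 0], [0, 0, 0]], claw=[1, 1, 1, 1, 1, 1, 1, 1, 1, 1], squeeze=30)

```text
t: 1.8
ee_pos: [0.4378, 0.0569, 0.2244]
tcp_rot: [0.545, 3.085, 0.007]
contact_force: [1.4, 0.7, 0.2]
opening: 1.0
```

```bash
python3 - <<'E'
from h import *
ci=eyes.camera_info("wrist");p,d=eyes.capture("wrist");cv2.imwrite("pics/w1.png",p);np.save("pics/w1.npy",d);np.save("pics/w1ci.npy",ci,allow_pickle=True)
S=r.get_state();print(S["ee_pos"],R.from_rotvec(S["tcp_rot"]).as_matrix().round(3),ci)
for q,z in [("stud_seat",.042),("nut_long_slot_centre",.015)]:
    for o in eyes.spot_point("wrist",q)[:3]: print(q,o,at_z(ci,o["xy"],z).round(4))
E
```

```text
[0.44004126 0.05075146 0.22457754] [[-0.938  0.346  0.011]
 [ 0.346  0.938 -0.002]
 [-0.011  0.001 -1.   ]] {'K': array([[296.29148154,   0.        , 317.60075875],
       [  0.        , 296.29148154, 202.18021688],
       [  0.        ,   0.        ,   1.        ]]), 'xyz': array([0.36954981, 0.08213228, 0.3854422 ]), 'rotation': array([-0.23291711, -0.17093995,  1.21222475])}
```

View pics/w1.png

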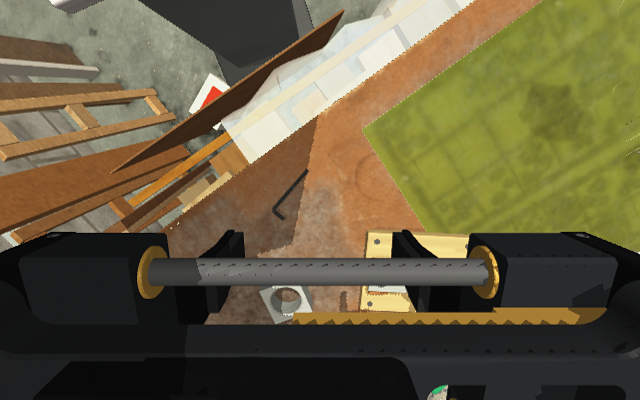

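The wrist camera looks straight down, with the gripper filling the bottom of the picture from about row 230. So I'll stop short of the nut on the -y side to look at it.

>>> arm_command(slide=[[-38, -46, 0], [-38, -46, 0], [-38, -46, 0], [-38, -46, 0], [-38, -46, 0], [-38, -46, 0], [0, 0, 0], [0, 0, 0], [0, 0, 0]], rot=[[0, 0, 0], [0, 0, 0], [0, 0, 0], [0, 0, 0.16], [0, 0, 0.17], [0, 0, 0.17], [0, 0, 0.17], [0, 0, 0.17], [0, 0, 0.17]], claw=[1, 1, 1, 1, 1, 1, 1, 1, 1])

```text
t: 3.08
ee_pos: [0.5345, -0.2834, 0.2231]
tcp_rot: [2.0, 2.419, 0.021]
contact_force: [0.7, 0.6, -1.0]
opening: 1.005
```

```bash
cat > look.py <<'E'
from h import *
import sys
n=sys.argv[1]
S=r.get_state()
ci=eyes.camera_info("wrist");p,d=eyes.capture("wrist");cv2.imwrite(f"pics/{n}.png",p);np.save(f"pics/{n}.npy",d);np.save(f"pics/{n}ci.npy",ci,allow_pickle=True)
T=R.from_rotvec(S["tcp_rot"]).as_matrix();print(S["t"],S["ee_pos"],"q",S["qpos"].round(3));print(T.round(3),"yawy",np.degrees(np.arctan2(T[1,1],T[0,1])))
for q,z in [("stud_seat",.042),("nut_long_slot_centre",.015)]:
    for o in eyes.spot_point("wrist",q)[:3]: print(q,o,at_z(ci,o["xy"],z).round(4))
E
python3 look.py w2
```

```text
3.075 [ 0.53454795 -0.28340061  0.22308402] q [-0.625  0.169  1.585  0.014  1.385 -0.817]
[[-0.188  0.982  0.01 ]
 [ 0.982  0.188  0.009]
 [ 0.007  0.012 -1.   ]] yawy 10.835943451595469
nut_long_slot_centre {'xy': [336.4, 103.9], 'conf': 0.68} [ 0.5415 -0.1853  0.015 ]
```

View pics/w2.png

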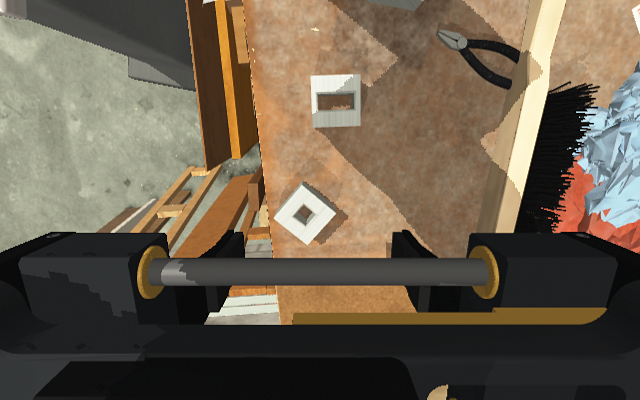

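The long-slot nut is clear at (336,101), with its slot roughly parallel to the jaw axis. I'll refine that with depth.

```bash
cat > cloud.py <<'E'
from h import *
def cloud(n):
    ci=np.load(f"pics/{n}ci.npy",allow_pickle=True).item(); d=np.load(f"pics/{n}.npy")
    vv,uu=np.mgrid[0:400,0:640];K=np.array(ci["K"]);M=R.from_rotvec(ci["rotation"]).as_matrix()
    x=np.stack([(uu-K[0,2])/K[0,0],-(vv-K[1,2])/K[1,1],-np.ones_like(uu,float)],-1)@M.T
    return x*d[...,None]+ci["xyz"],d,ci
def sel(P,d,c,rad,z0,z1):
    m=(np.hypot(P[...,0]-c[0],P[...,1]-c[1])<rad)&(P[...,2]>z0)&(P[...,2]<z1)&(d>0)
    return P[m],m
E
python3 - <<'E'
from cloud import *
P,d,ci=cloud("w2")
q,m=sel(P,d,(.54,-.185),.05,.024,.037)
print(len(q),q[:,2].mean(),cv2.minAreaRect((q[:,:2]*1000).astype(np.float32)))
p=cv2.imread("pics/w2.png");g=p.min(2)
th=((g[65:140,300:370]>105)*255).astype(np.uint8)
cs,h=cv2.findContours(th,cv2.RETR_CCOMP,cv2.CHAIN_APPROX_NONE)
for c in cs:
    if len(c)<30: continue
    W=np.array([at_z(ci,(a[0][0]+300,a[0][1]+65),.03)[:2] for a in c])*1000
    print(len(c),cv2.minAreaRect(W.astype(np.float32)))
cv2.imwrite("pics/w2c.png",cv2.resize(p[60:145,295:375],None,fx=6,fy=6,interpolation=2))
S=r.get_state();T=R.from_rotvec(S["tcp_rot"]).as_matrix()
print(T.T@(np.array([.5405,-.1855,.006])-S["ee_pos"]))
E
```

```text
1961 0.029403717444650323 ((539.198486328125, -183.70419311523438), (56.18415832519531, 56.06772232055664), 12.877044677734375)
49 ((527.104736328125, -151.0452423095703), (19.913270950317383, 7.17642068862915), 10.950948715209961)
327 ((533.9957275390625, -187.2940673828125), (69.67591094970703, 80.27666473388672), 9.961585998535156)
110 ((538.630126953125, -184.02703857421875), (43.025474548339844, 19.660741806030273), 12.609347343444824)
[0.09339544 0.0224922  0.21816845]
```

View pics/w2c.png

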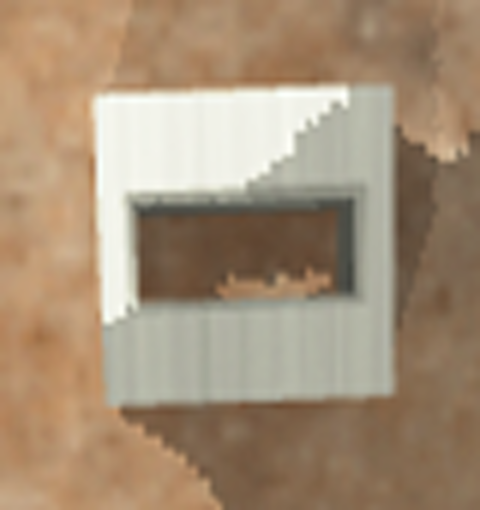

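>>> arm_command(slide=[[32, 7.5, 30], [32, 7.5, 30], [32, 7.5, 30], [0, 0, 20], [0, 0, 0]], rot=[[0.012, -0.007, -0.035], [0, 0, 0], [0, 0, 0], [0, 0, 0], [0, 0, 0]], claw=[1, 1, 1, 1, 1])

```text
t: 3.85
ee_pos: [0.5369, -0.1777, 0.1119]
tcp_rot: [1.913, 2.488, 0.0]
contact_force: [-0.0, 0.0, -0.6]
opening: 1.001
```

```bash
cat > off.py <<'E'
from h import *
import sys
g=np.array(list(map(float,sys.argv[1:4])));yaw=np.radians(float(sys.argv[4]))
S=r.get_state();T=R.from_rotvec(S["tcp_rot"]).as_matrix()
D=np.column_stack([[-np.sin(yaw),np.cos(yaw),0],[np.cos(yaw),np.sin(yaw),0],[0,0,-1]])
print(S["t"],S["ee_pos"].round(4),"q",S["qpos"].round(2),"F",S["contact_force"].round(1),"op",S["opening"])
print("slide mm",(T.T@(g-S["ee_pos"])*1000).round(1),"rot",R.from_matrix(T.T@D).as_rotvec().round(4))
E
python3 off.py .539 -.184 .006 12.9
```

```text
3.85 [ 0.5369 -0.1777  0.1119] q [-0.46  0.18  1.79 -0.    1.17 -0.72] F [-0.   0.  -0.6] op 1.0007800866053118
slide mm [ -6.3   0.2 105.9] rot [0.0021 0.0026 0.0344]
```

>>> arm_command(slide=[[-6.3, 0, 30], [0, 0, 30], [0, 0, 25], [0, 0, 0]], rot=[[0, 0, 0.034], [0, 0, 0], [0, 0, 0], [0, 0, 0]], claw=[1, 1, 1, 1])

```text
t: 4.35
ee_pos: [0.5434, -0.1852, 0.0308]
tcp_rot: [1.939, 2.457, 0.003]
contact_force: [-0.2, 0.1, 0.3]
opening: 1.001
```

```bash
python3 off.py .539 -.184 .006 12.9
```

```text
4.35 [ 0.5434 -0.1852  0.0308] q [-0.47  0.31  1.81 -0.    1.01 -0.7 ] F [-0.2  0.1  0.3] op 1.0011313815518774
slide mm [ 2.4 -4.2 24.8] rot [0.0088 0.0078 0.0094]
```

>>> arm_command(slide=[[2.4, -4.2, 15], [0, 0, 9], [0, 0, 0], [0, 0, 0], [0, 0, 0], [0, 0, 0], [0, 0, 0], [0, 0, 0]], rot=[[0.009, 0.008, 0.009], [0, 0, 0], [0, 0, 0], [0, 0, 0], [0, 0, 0], [0, 0, 0], [0, 0, 0], [0, 0, 0]], claw=[1, 1, 1, -1, -1, -1, -1, -1], squeeze=35)

```text
t: 5.35
ee_pos: [0.542, -0.1856, 0.0104]
tcp_rot: [1.952, 2.454, 0.002]
contact_force: [-0.0, 0.0, -0.8]
opening: 0.638
```

```bash
python3 off.py .539 -.184 .006 12.9
```

```text
5.35 [ 0.542  -0.1856  0.0104] q [-0.47  0.34  1.81  0.    0.98 -0.69] F [-0.   0.  -0.8] op 0.6384378539492436
slide mm [ 2.3 -2.6  4.3] rot [0.0048 0.004  0.0017]
```

>>> arm_command(slide=[[0, 0, -30], [0, 0, -50], [0, 0, -50], [20, 9, -40], [41, 19, -20], [41, 19, 0], [41, 19, 0], [30, 19, 0], [24, 19, 0], [0, 0, 0]], rot=[[0, 0, 0], [0, 0, 0], [0, 0, 0], [0, 0, 0], [0, 0, 0], [0, 0, 0], [0, 0, 0.16], [0, 0, 0.16], [0, 0, 0.16], [0, 0, 0]], claw=[-1, -1, -1, -1, -1, -1, -1, -1, -1, -1])

```text
t: 6.6
ee_pos: [0.61, 0.0299, 0.2012]
tcp_rot: [-2.498, -1.9, 0.001]
contact_force: [0.2, -0.8, -3.1]
opening: 0.639
```

```bash
python3 look.py w3
```

```text
6.6 [0.60996474 0.02993436 0.2011734 ] q [-0.081  0.204  1.586  0.002  1.354  0.188]
[[ 0.267  0.964 -0.003]
 [ 0.964 -0.267  0.002]
 [ 0.002 -0.003 -1.   ]] yawy -15.480732888048284
stud_seat {'xy': [296.1, 87.7], 'conf': 0.7} [0.6167 0.1388 0.042 ]
nut_long_slot_centre {'xy': [317.7, 248.4], 'conf': 0.93} [ 0.5875 -0.0485  0.015 ]
```

View pics/w3.png

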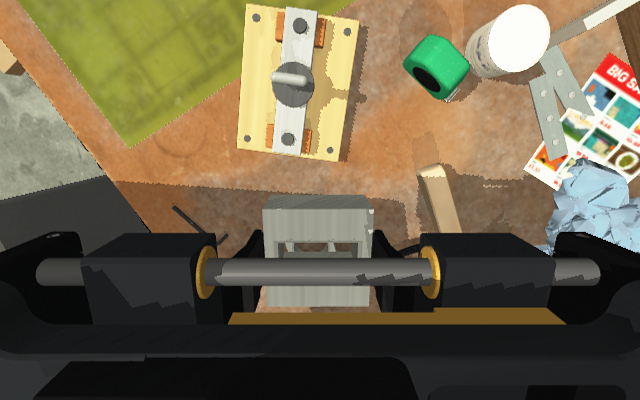

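The nut is held level at about (317,250). The stud and washer are at (294,85), with the pin tilted a few degrees from the image's horizontal. Next I'll measure the pin and the held nut.

```bash
python3 - <<'E'
from cloud import *
P,d,ci=cloud("w3")
q,m=sel(P,d,(.616,.139),.04,.074,.1)
(c,s,a)=cv2.minAreaRect((q[:,:2]*1000).astype(np.float32));print("pin",len(q),q[:,2].max(),c,s,a)
u,sv,vt=np.linalg.svd(q[:,:2]-q[:,:2].mean(0));print(q[:,:2].mean(0),np.degrees(np.arctan2(vt[0,1],vt[0,0])))
q,m=sel(P,d,(.616,.139),.03,.038,.05);print("washer",len(q),q[:,2].mean(),cv2.minEnclosingCircle((q[:,:2]*1000).astype(np.float32)))
q,m=sel(P,d,(.616,.139),.09,.0335,.0385);print("strap",len(q),cv2.minAreaRect((q[:,:2]*1000).astype(np.float32)))
q,m=sel(P,d,(.616,.139),.09,.012,.02);print("base",len(q),cv2.minAreaRect((q[:,:2]*1000).astype(np.float32)))
q,m=sel(P,d,(.61,.03),.06,.20,.24);m[:,:]&=True
ys,xs=np.nonzero(m);print("nut top",len(q),np.median(q[:,2]),xs.min(),xs.max(),ys.min(),ys.max(), q[:,1].max())
# bolts
for z0,z1 in [(.038,.045),(.045,.07)]:
  q,m=sel(P,d,(.616,.139),.085,z0,z1); q=q[np.hypot(q[:,0]-.616,q[:,1]-.139)>.028];print(z0,len(q),q[:6].round(3).tolist())
p=cv2.imread("pics/w3.png")
cv2.imwrite("pics/w3c.png",cv2.resize(p[50:125,250:330],None,fx=7,fy=7,interpolation=2))
cv2.imwrite("pics/w3d.png",cv2.resize(p[185:320,240:400],None,fx=5,fy=4.4,interpolation=2))
E
```

```text
pin 432 0.08594443566734716 (613.9573364257812, 142.77029418945312) (9.939570426940918, 33.282562255859375) 66.77545928955078
[0.61420339 0.14223361] -22.98868769113739
washer 1099 0.04152280411760837 ((613.092529296875, 140.44869995117188), 23.972780227661133)
strap 2932 ((616.6474609375, 141.46109008789062), (141.70753479003906, 37.846412658691406), 66.69004821777344)
base 9983 ((614.164794921875, 142.92388916015625), (150.4609832763672, 120.04288482666016), 66.73992156982422)
nut top 8571 0.22017628791309926 232 403 199 306 0.06709646503589312
0.038 305 [[0.629, 0.202, 0.038], [0.636, 0.2, 0.039], [0.636, 0.2, 0.039], [0.637, 0.199, 0.039], [0.638, 0.199, 0.039], [0.639, 0.199, 0.039]]
0.045 0 []
```

View pics/w3c.png

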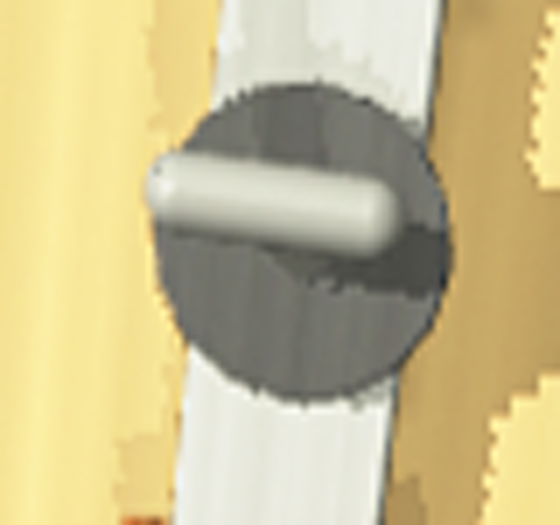

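View pics/w3d.png

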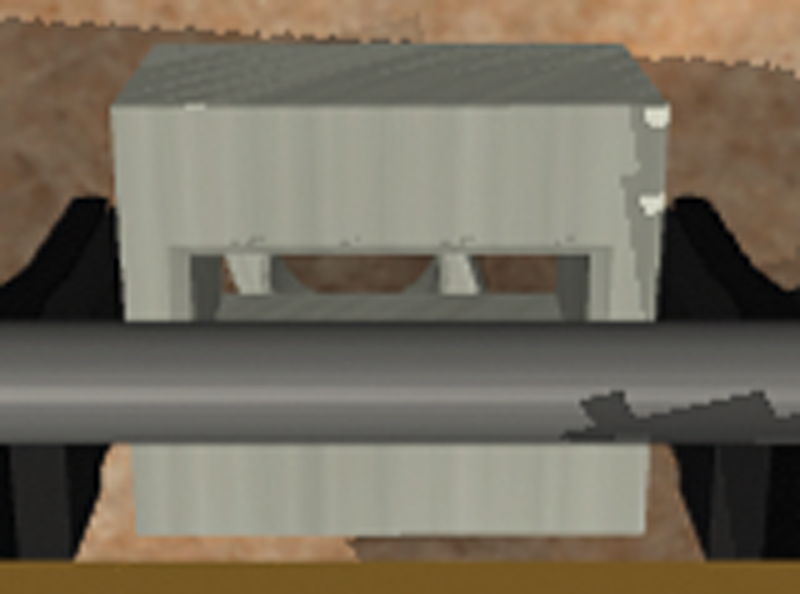

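```bash
python3 - <<'E'
from cloud import *
P,d,ci=cloud("w3")
M=R.from_rotvec(ci["rotation"]).as_matrix();print("cam z",M[:,2])
q=[]
for (r0,r1,c0,c1) in [(212,234,270,362),(292,303,270,365)]:
    a=P[r0:r1,c0:c1].reshape(-1,3);print(np.median(a,0));q.append(a)
q=np.vstack(q);A=np.c_[q[:,:2],np.ones(len(q))];w,*_=np.linalg.lstsq(A,q[:,2],rcond=None);print("normal",w)
tx=np.array([.267,.964]);ty=np.array([.964,-.267]);print("slopes deg along toolx,tooly",np.degrees([w[:2]@tx,w[:2]@ty]))
def cor(u,v):
    uv=(240+u/5,185+v/4.4);dd,o=ray(ci,uv)
    # intersect plane
    t=(w[2]+w[0]*o[0]+w[1]*o[1]-o[2])/(dd[2]-w[0]*dd[0]-w[1]*dd[1]);return o+t*dd
C=[cor(*x) for x in [(112,104),(668,104),(645,535),(135,535)]]
print(np.round(C,4)); c=np.mean(C,0);print("top c",c)
n=np.array([-w[0],-w[1],1]);n/=np.linalg.norm(n);cc=c-n*.015
T=R.from_rotvec(r.get_state()["tcp_rot"]).as_matrix();print("nut centre in tool mm",T.T@(cc-r.get_state()["ee_pos"])*1000)
e=C[1]-C[0];f=C[2]-C[3];print(np.degrees(np.arctan2(e[1],e[0])),np.degrees(np.arctan2(f[1],f[0])))
E
```

```text
cam z [0.07169849 0.24825077 0.96603876]
[0.61510139 0.05279583 0.22039654]
[0.60432467 0.01123906 0.22016266]
normal [0.02482632 0.08998303 0.20224655]
slopes deg along toolx,tooly [ 5.34983703e+00 -5.32237464e-03]
[[ 0.592   0.0675  0.223 ]
 [ 0.6447  0.0529  0.223 ]
 [ 0.6302 -0.004   0.2175]
 [ 0.575   0.0111  0.2175]]
top c [0.61046321 0.03188297 0.22027104]
nut centre in tool mm [ 5.84168524  0.399388   -4.10825384]
-15.44680542017034 -15.378515611803108
```

```bash
python3 - <<'E'
from cloud import *
P,d,ci=cloud("w3")
tx=np.array([.267,.964]);
for rr in [211,215,220,225,230,233,290,294,298,302,304]:
    a=np.median(P[rr,285:355],0);print(rr,(a[:2]-[.61,.0299])@tx,a[2].round(4))
C=[at_z(ci,(240+u/5,185+v/4.4),.2203) for u,v in [(112,104),(668,104),(645,535),(135,535)]]
c=np.mean(C,0);T=R.from_rotvec(r.get_state()["tcp_rot"]).as_matrix()
print(np.round(C,4),c,T.T@(c-r.get_state()["ee_pos"])*1000)
for i in range(4): print(np.linalg.norm(C[i]-C[i-1]))
S=at_z(ci,(240+172/5,185+247/4.4),.2203);S2=at_z(ci,(240+610/5,185+247/4.4),.2203);print("slot far corners tool",T.T@(S-r.get_state()["ee_pos"])*1000,T.T@(S2-r.get_state()["ee_pos"])*1000)
E
```

```text
211 0.029401767804444232 0.2204
215 0.027370146647463227 0.2203
220 0.024683501317589483 0.2205
225 0.02204872415372693 0.2203
230 0.01939889452528161 0.2204
233 0.017644898600996658 0.2204
290 -0.015202890737579166 0.2203
294 -0.017824265887733122 0.2201
298 -0.02013988395382395 0.2202
302 -0.02282718276430282 0.2201
304 -0.024070833809028656 0.22
[[ 0.5912  0.0669  0.2203]
 [ 0.645   0.052   0.2203]
 [ 0.6302 -0.0021  0.2203]
 [ 0.5761  0.0128  0.2203]] [0.61061117 0.03241683 0.2203    ] [  5.01273446   0.34623222 -19.07281857]
0.05614809317932885
0.05574047110762376
0.05608447722864873
0.05612038964876628
slot far corners tool [ 15.5665918  -22.17090209 -18.98249321] [ 15.61842336  23.07444101 -19.14811134]
```

```bash
python3 off.py .6131 .1401 .14 -23.2
```

```text
6.75 [0.6089 0.0277 0.2012] q [-0.08  0.2   1.59  0.    1.35  0.19] F [-0.6 -0.  -2.1] op 0.6421220207814891
slide mm [109.4 -25.7  61.4] rot [-0.0037 -0.0005  0.1345]
```

>>> arm_command(slide=[[40, -9, 10], [40, -9, 10], [29, -8, 10], [0, 0, 10], [0, 0, 0], [0, 0, 0]], rot=[[-0.004, 0, 0.0], [0, 0, 0], [0, 0, 0.07], [0, 0, 0.065], [0, 0, 0], [0, 0, 0]], claw=[-1, -1, -1, -1, -1, -1])

```text
t: 7.5
ee_pos: [0.6114, 0.1355, 0.1603]
tcp_rot: [2.626, 1.723, -0.002]
contact_force: [0.4, -0.9, -2.9]
opening: 0.639
```

```bash
python3 off.py .6131 .1401 .14 -23.2
```

```text
7.5 [0.6114 0.1355 0.1603] q [ 0.09  0.27  1.58 -0.    1.29  0.5 ] F [ 0.4 -0.9 -2.9] op 0.6387346566752528
slide mm [ 4.9 -0.3 20.2] rot [-0.0001  0.0015 -0.0047]
```

>>> arm_command(slide=[[4.9, -0.3, 20], [0, 0, 15], [0, 0, 0], [0, 0, 0], [0, 0, 0]], rot=[[0, 0.001, -0.005], [0, 0, 0], [0, 0, 0], [0, 0, 0], [0, 0, 0]], claw=[-1, -1, -1, -1, -1])

```text
t: 8.12
ee_pos: [0.6133, 0.1388, 0.1229]
tcp_rot: [2.622, 1.73, -0.001]
contact_force: [0.3, -0.6, -1.9]
opening: 0.646
```

```bash
python3 off.py .6131 .1401 .11 -23.2; python3 look.py w4; python3 off.py .6131 .1401 .11 -23.2
python3 - <<'E'
from h import *
for c in ["scene","side"]:
    p,d=eyes.capture(c); np.save(f"pics/{c}4.npy",d)
    if c=="scene": p=p[130:220,220:340]
    else: p=p[170:290,230:370]
    cv2.imwrite(f"pics/{c}4.png",cv2.resize(p,None,fx=5,fy=5,interpolation=2))
E
```

```text
8.125 [0.6133 0.1388 0.1229] q [ 0.1   0.31  1.61 -0.    1.22  0.5 ] F [ 0.3 -0.6 -1.9] op 0.6455136667260818
slide mm [ 1.1 -0.7 12.9] rot [-0.0001  0.0005  0.0006]
8.125 [0.61331325 0.13879933 0.12294802] q [ 0.097  0.315  1.606 -0.     1.221  0.502]
[[ 0.393  0.919 -0.   ]
 [ 0.919 -0.393 -0.   ]
 [-0.001 -0.    -1.   ]] yawy -23.167026717827145
stud_seat {'xy': [321.8, 207.6], 'conf': 0.63} [0.617  0.1396 0.042 ]
nut_long_slot_centre {'xy': [314.9, 251.1], 'conf': 0.82} [0.5906 0.0938 0.015 ]
8.275 [0.6135 0.1389 0.1232] q [ 0.1   0.31  1.61 -0.    1.22  0.5 ] F [ 0.4 -0.1 -3.1] op 0.6417505128297163
slide mm [ 1.  -0.9 13.2] rot [0.0004 0.0002 0.0006]
```

View pics/w4.png

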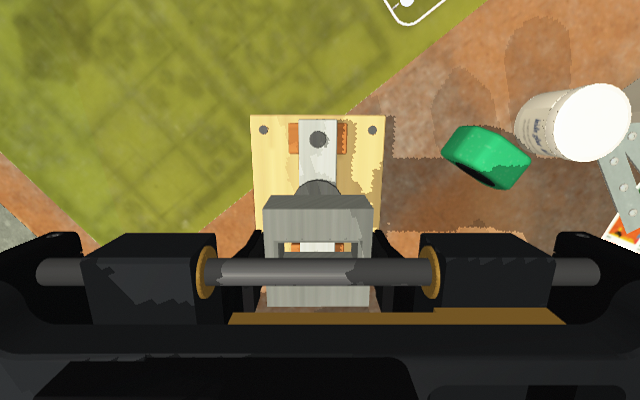

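View pics/scene4.png

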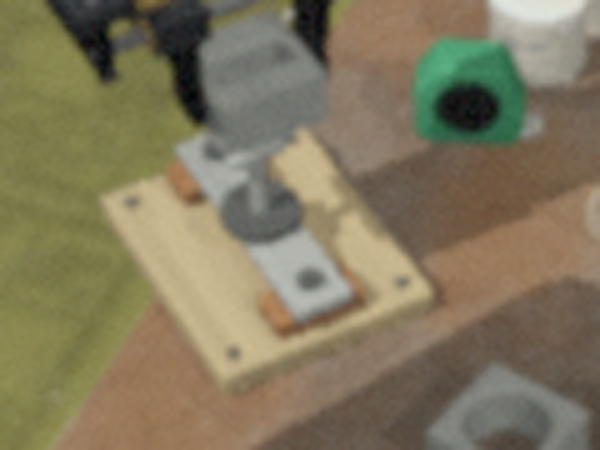

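View pics/side4.png

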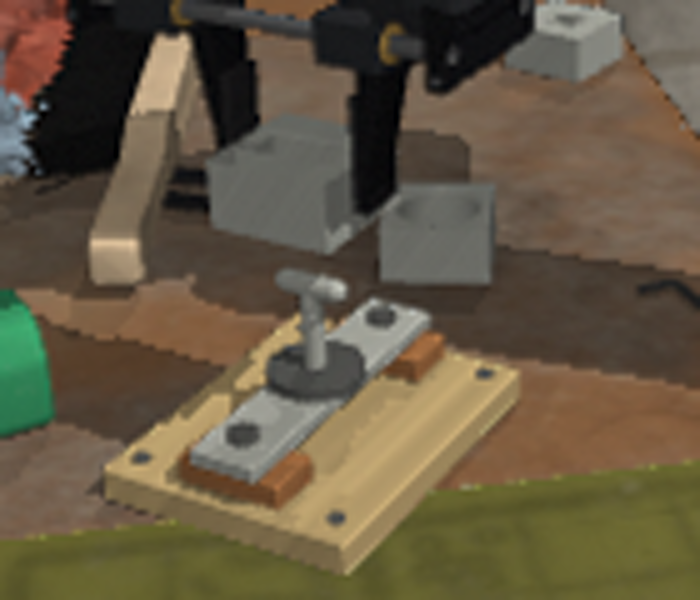

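```bash
python3 - <<'E'
from cloud import *
P,d,ci=cloud("w4")
a=P[212:232,275:360].reshape(-1,3);zt=np.median(a[:,2]);print("top z",zt)
tcp=np.array([.6133,.1388]);tx=np.array([.393,.919]);ty=np.array([.919,-.393])
# nut top mask
m=(abs(P[...,2]-zt)<.004)&(np.hypot(P[...,0]-.614,P[...,1]-.141)<.05)
X=(P[...,:2]-tcp)@tx*1000;Y=(P[...,:2]-tcp)@ty*1000
m[:, :262]=0;m[:,376:]=0
print("x range",np.percentile(X[m],[0,.5,99.5,100]),"y",np.percentile(Y[m],[0,.5,1,99,99.5,100]))
for rr in [215,225,232,290,298]:
    i=np.nonzero(m[rr])[0];print(rr,i.min(),i.max(),Y[rr,i.min()],Y[rr,i.max()])
for cc in [280,318,355]:
    i=np.nonzero(m[:,cc])[0];print(cc,i.min(),i.max(),X[i.min(),cc],X[i.max(),cc])
# base, far part
b=(abs(P[...,2]-.016)<.004)&(d>0)&(np.hypot(P[...,0]-.614,P[...,1]-.142)<.12)&(X>20)
print("base X max",np.percentile(X[b],[99,99.8]),"-75 ->centre; Y",np.percentile(Y[b],[.3,1,99,99.7]))
p=cv2.imread("pics/w4.png");cv2.imwrite("pics/w4d.png",cv2.resize(p[185:320,240:400],None,fx=5,fy=4.4,interpolation=2))
E
```

```text
top z 0.1420986187903762
x range [-26.0997803  -25.45658982  30.72753224  31.05012132] y [-29.85019342 -28.41903124 -28.23858537  27.22587104  27.3953077
  29.65478173]
215 262 373 -28.363231265581142 27.37578481604501
225 263 372 -28.226104168554592 27.250823248132125
232 263 372 -28.31038911713759 27.227509666630997
290 266 369 -28.29486086612457 27.218749041594094
298 267 368 -27.96833646971928 27.031091456688124
280 207 306 30.534249944476265 -25.687259827302206
318 207 306 30.64392169456215 -25.48118004753178
355 207 306 30.332867994953546 -24.76137477822681
base X max [78.49415703 78.51158201] -75 ->centre; Y [-60.12297638 -59.58831769  58.02668113  58.70119164]
```

View pics/w4d.png

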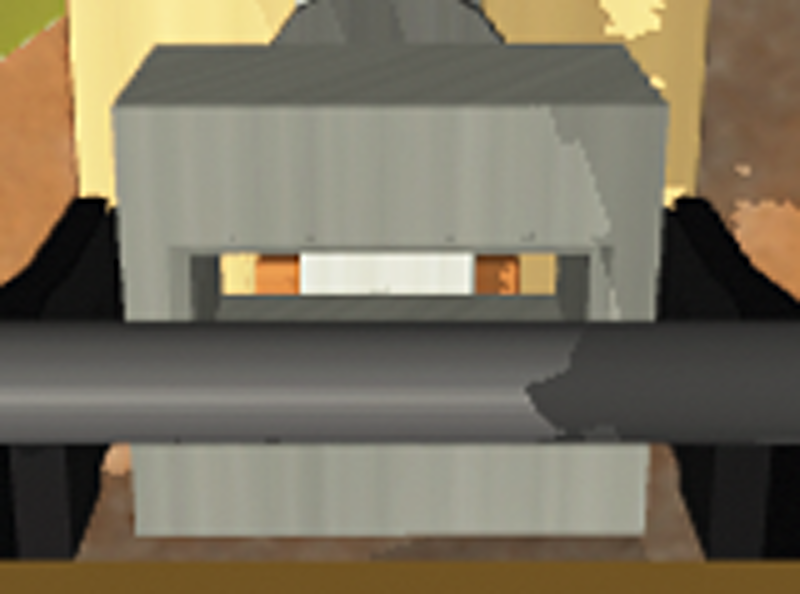

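Measured in the settled picture, the nut and stud agree to within about 1 mm in both directions and 0.1° in yaw. I'll lower it.

>>> arm_command(slide=[[1, -0.4, 12], [0, 0, 12], [0, 0, 10], [0, 0, 8], [0, 0, 6], [0, 0, 0]], rot=[[0, 0, 0], [0, 0, 0], [0, 0, 0], [0, 0, 0], [0, 0, 0], [0, 0, 0]], claw=[-1, -1, -1, -1, -1, -1])

```text
t: 9.12
ee_pos: [0.6126, 0.1399, 0.0706]
tcp_rot: [-2.622, -1.73, 0.003]
contact_force: [1.2, 0.4, -2.2]
opening: 0.639
```

```bash
python3 off.py .6136 .1400 .0524 -23.2
```

```text
9.125 [0.6126 0.1399 0.0706] q [ 0.1   0.38  1.64 -0.    1.13  0.5 ] F [ 1.2  0.4 -2.2] op 0.6392908254283025
slide mm [ 0.5  0.9 18.2] rot [-0.0014  0.0013  0.0007]
```

>>> arm_command(slide=[[0.5, 0.9, 7], [0, 0, 6], [0, 0, 3], [0, 0, 0]], rot=[[-0.001, 0.001, 0], [0, 0, 0], [0, 0, 0], [0, 0, 0]], claw=[-1, -1, -1, -1])

```text
t: 9.62
ee_pos: [0.6144, 0.1401, 0.0543]
tcp_rot: [2.622, 1.73, 0.002]
contact_force: [-0.0, -0.0, -2.6]
opening: 0.645
```

```bash
python3 off.py .6136 .1400 .0524 -23.2
```

```text
9.625 [0.6144 0.1401 0.0543] q [0.1  0.4  1.64 0.   1.1  0.5 ] F [-0.  -0.  -2.6] op 0.6447859373356573
slide mm [-0.4 -0.7  1.9] rot [ 0.001  -0.0005  0.0006]
```

>>> arm_command(slide=[[-0.4, -0.5, 1.5], [0, 0, 0.7], [0, 0, 0]], rot=[[0, 0, 0], [0, 0, 0], [0, 0, 0]], claw=[-1, -1, -1])

```text
t: 10.0
ee_pos: [0.614, 0.14, 0.0526]
tcp_rot: [2.621, 1.73, 0.003]
contact_force: [0.1, -0.3, -1.9]
opening: 0.637
```

```bash
python3 off.py .6136 .1400 .0524 -23.2
python3 - <<'E'
from h import *
p,d=eyes.capture("side");p=p[170:290,230:370]
cv2.imwrite(f"pics/side5.png",cv2.resize(p,None,fx=5,fy=5,interpolation=2))
E
```

```text
10.0 [0.614  0.14   0.0526] q [ 0.1   0.4   1.64 -0.    1.1   0.5 ] F [ 0.1 -0.3 -1.9] op 0.6374252327345017
slide mm [-0.1 -0.4  0.2] rot [ 0.0016 -0.0009  0.0007]
```

View pics/side5.png

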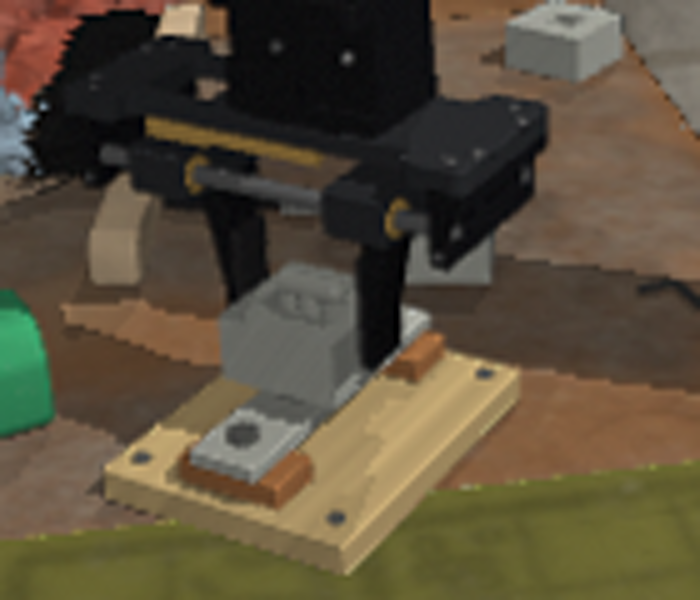

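The nut is down over the pin and sitting on the washer. Now the quarter turn about the nut's centre.

>>> arm_command(slide=[[0.1, 0.4, 0], [0.1, 0.4, 0], [0.1, 0.4, 0], [0.1, 0.4, 0], [0, 0, 0]], rot=[[0, 0, -0.15], [0, 0, -0.17], [0, 0, -0.17], [0, 0, -0.17], [0, 0, 0]], claw=[-1, -1, -1, -1, -1])

```text
t: 10.68
ee_pos: [0.6162, 0.1402, 0.053]
tcp_rot: [1.895, 2.503, 0.003]
contact_force: [0.4, 0.9, -2.1]
opening: 0.639
```

```bash
cat > offc.py <<'E'
from h import *
import sys
# keep nut centre at stud: args x y (stud) z(tcp) yaw ; nut offset in tool (2.5,-.5)
yaw=np.radians(float(sys.argv[4]))
S=r.get_state();T=R.from_rotvec(S["tcp_rot"]).as_matrix()
c=S["ee_pos"]+T@np.array([.0025,-.0005,0]);print(S["t"],"nut at",c.round(4),"yaw",np.degrees(np.arctan2(T[1,1],T[0,1])),"F",S["contact_force"].round(1),"M",S["wrist_torque"].round(2),"op",S["opening"],"q6",S["qpos"][5])
D=np.column_stack([[-np.sin(yaw),np.cos(yaw),0],[np.cos(yaw),np.sin(yaw),0],[0,0,-1]])
print("slide of nut",(T.T@(np.array(list(map(float,sys.argv[1:4])))-c)*1000).round(1),"rot",R.from_matrix(T.T@D).as_rotvec().round(4))
E
python3 offc.py .6143 .1424 .0524 66.8
```

```text
10.675 nut at [0.615  0.1424 0.053 ] yaw 15.740109469795769 F [ 0.4  0.9 -2.1] M [-0.07  0.08  0.01] op 0.6388642313863601 q6 -0.175784853776747
slide of nut [ 0.2 -0.7  0.6] rot [ 0.0027  0.0019 -0.8912]
```

>>> arm_command(slide=[[0.3, -0.2, 0.4], [0.1, 0.4, 0], [0.1, 0.4, 0], [0.1, 0.4, 0], [0.1, 0.4, 0], [0, 0, 0], [0, 0, 0]], rot=[[0.002, 0.002, -0.17], [0, 0, -0.18], [0, 0, -0.18], [0, 0, -0.18], [0, 0, -0.17], [0, 0, 0], [0, 0, 0]], claw=[-1, -1, -1, -1, -1, -1, -1])

```text
t: 11.55
ee_pos: [0.6172, 0.1418, 0.0528]
tcp_rot: [0.653, 3.072, 0.003]
contact_force: [0.6, 0.8, -3.0]
opening: 0.638
```

```bash
python3 offc.py .6143 .1424 .0524 66.8
```

```text
11.55 nut at [0.6147 0.1424 0.0528] yaw 65.98194143421675 F [ 0.6  0.8 -3. ] M [ 0.07 -0.01 -0.02] op 0.6384485569302387 q6 -1.0519009173485019
slide of nut [ 0.3 -0.2  0.4] rot [ 0.0022  0.0006 -0.0143]
```

Turned by about 89°. I'll press down lightly and then release.

>>> arm_command(slide=[[0, 0, 0.6], [0, 0, 0], [0, 0, 0], [0, 0, 0], [0, 0, 0], [0, 0, 0]], rot=[[0, 0, -0.014], [0, 0, 0], [0, 0, 0], [0, 0, 0], [0, 0, 0], [0, 0, 0]], claw=[-1, -1, 0.6, 0.6, 0.6, 0.6])

```text
t: 12.3
ee_pos: [0.6186, 0.142, 0.054]
tcp_rot: [0.639, 3.072, 0.005]
contact_force: [0.4, 0.1, 0.1]
opening: 0.797
```

```bash
python3 offc.py .6143 .1424 .0524 66.8
```

```text
12.3 nut at [0.6162 0.1425 0.054 ] yaw 66.49616941772915 F [0.4 0.1 0.1] M [ 0.03  0.01 -0.01] op 0.796974006037307 q6 -1.060896920525294
slide of nut [ 1.7 -0.9  1.5] rot [ 0.0038  0.0034 -0.0053]
```

>>> arm_command(slide=[[0, 0, -15], [0, 0, -30], [0, 0, -50], [0, 0, -50], [-40, 0, 0], [-50, 0, 0], [-20, 0, 0], [0, 0, 0], [0, 0, 0]], rot=[[0, 0, 0], [0, 0, 0], [0, 0, 0], [0, 0, 0], [0, 0, 0], [0, 0, 0], [0, 0, 0], [0, 0, 0], [0, 0, 0]], claw=[0.6, 0.6, 0.6, 0.6, 0.6, 0.6, 0.6, 0.6, 0.6])

```text
t: 13.42
ee_pos: [0.7224, 0.0975, 0.2157]
tcp_rot: [0.636, 3.063, 0.009]
contact_force: [0.2, 0.1, -0.8]
opening: 0.798
```

```bash
python3 look.py w6
python3 - <<'E'
from cloud import *
p,d=eyes.capture("side");cv2.imwrite("pics/side6.png",cv2.resize(p[170:290,230:370],None,fx=5,fy=5,interpolation=2))
P,d,ci=cloud("w6")
q,m=sel(P,d,(.615,.142),.05,.066,.077);print(len(q),np.median(q[:,2]),cv2.minAreaRect((q[:,:2]*1000).astype(np.float32)))
A=np.c_[q[:,:2],np.ones(len(q))];print("slope",np.linalg.lstsq(A,q[:,2],rcond=None)[0])
q,m=sel(P,d,(.615,.142),.03,.08,.095);print("pin",len(q),cv2.minAreaRect((q[:,:2]*1000).astype(np.float32)))
p=cv2.imread("pics/w6.png");cv2.imwrite("pics/w6s.png",cv2.resize(p[0:230,180:460],None,fx=2.5,fy=2.5,interpolation=2))
E
```

```text
13.425 [0.72244206 0.09751751 0.21568874] q [ 0.025  0.461  1.237  0.002  1.429 -1.137]
[[-0.917  0.398  0.014]
 [ 0.398  0.917  0.003]
 [-0.012  0.008 -1.   ]] yawy 66.55714714785357
stud_seat {'xy': [317.9, 78.0], 'conf': 0.67} [0.6188 0.1459 0.042 ]
nut_long_slot_centre {'xy': [315.8, 75.4], 'conf': 0.78} [0.6125 0.1464 0.015 ]
2721 0.07145261588450552 ((616.1087036132812, 143.64468383789062), (56.03670883178711, 55.92229080200195), 66.50326538085938)
slope [ 0.00180698 -0.00013374  0.0702981 ]
pin 390 ((614.523193359375, 142.43231201171875), (9.259767532348633, 32.434913635253906), 66.58890533447266)
```

View pics/w6s.png

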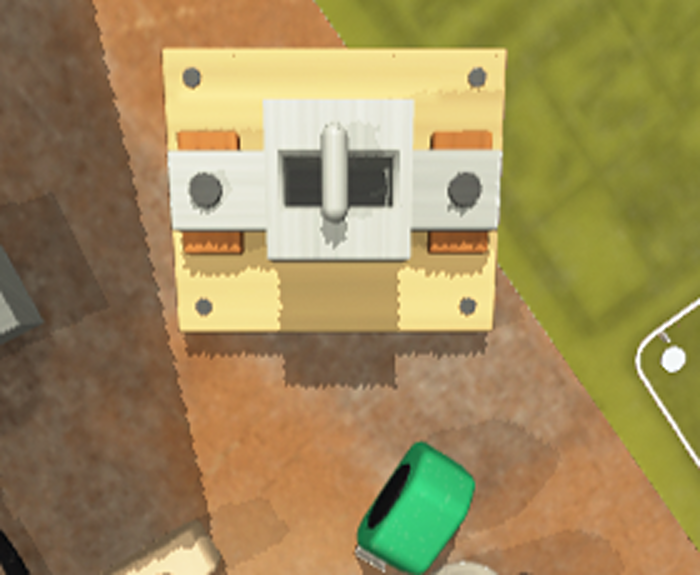

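View pics/side6.png

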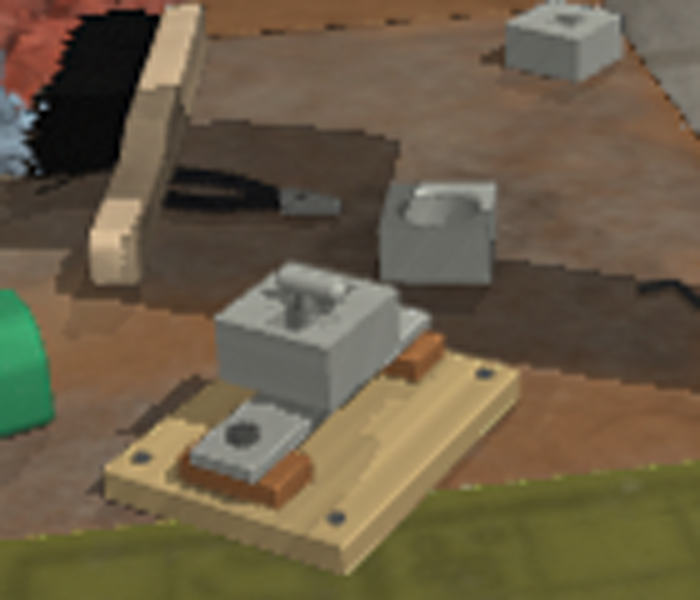

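The nut lies flat with its slot square to the pin and the pin across it. Its top is at z = 0.0715 m, it is about 2 mm off centre, and the gripper is clear.

```bash
python3 -c "
from rig import r
r.job_done();s=r.get_state();print(s['t'],s['contact_force'])"
```

```text
the job is handed in; nothing more can be done
the job is handed in; nothing more can be done
```

The long-slot nut is on the washer, turned a quarter turn so the cross pin lies square across its slot, and the gripper is clear of it. I handed the job in at about 13.6 s of the 43 s allowed; no verdict is reported.

I picked the middle of the three nuts, gripped it across the ends of its slot, and lined it up with the pin at -23° yaw. I then lowered it over the pin without measurable contact, turned it about 90° on the washer, let go and backed off.

**Last checks (wrist depth picture and side view):**
- **Height:** the nut's top was at 71.5 mm against 72 mm nominal, level to about 0.1°.
- **Centring:** the nut was about 2 mm from the stud axis.
- **Turn:** the pin's axis lay within about 1° of square to the slot.
- **Forces:** the tool force readings I took stayed within about 3 N, and the gripper was well clear of the nut at the end.

The networks' position for the nut was off when it was held in the gripper, and for the stud seat by up to about 6 mm. I used the depth measurements instead. My try at reading the state after handing in was refused, so there is no reading from the final second.

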